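# Refit the tip box deck and snap the lid shut

## Task

The pipette tip box has been washed and its perforated deck plate is lying loose on the bench. Set the deck plate holes-up into the open box and press it down until both ends snap under their tongues and it sits level, fully home inside the rim; then swing the clear lid over and press it shut until its front tab clicks. Leave the rack of tubes and the squeeze bottle standing where they are.

Things in the scene. Friction and masses are not known exactly. Their poses are not given: they have to be found in the camera images.
- tip_box: Base of the pipette tip box, pale grey plastic, open at the top, held in place on the bench. 115 mm long (x), 84 mm wide (y), rim 57 mm above its underside. Origin: centre of the underside; +x points to the hinge end, -x to the front end where the lid latches, z up. The opening for the deck is 98 mm (x) by 68 mm (y), bevelled out to 103 by 73 mm at the rim.
- deck_seat (a point): Where the origin of the deck plate must come to lie: middle of the opening, at the height of the ledges along the two long walls that carry the deck, 40 mm above the underside of the box. The deck's top is then 1 mm below the rim.
- tongues (a point): 10 mm above deck_seat. A springy snap tongue, 26 mm wide, leans into the opening in the middle of each end wall: a deck laid in first rests on both, its underside at this point and its top 9 mm above the rim. About 8 N on an end, or 15 N in the middle, snaps it down past them.
- deck_plate: Loose perforated deck plate, darker grey plastic, 54 small holes, 88 mm (x) by 64 mm (y) by 16 mm high (z), with a lip 4 mm long, 4 mm high at the foot of each end (96 mm over the lips); about 70 g. Same either way round. Origin: centre of the underside, z up. Grip it across the 64 mm, by the upper half of its sides, so the fingers clear the box rim as it is laid in.
- lid (a joint): Hinge of the clear lid: 0 = shut and latched, about 0.12 = resting on its front tab, not clicked, 1.57 = upright, 2.0 = fully open. Stiff: the lid stays where it is left or sinks slowly. The lid is a shell 115 mm long from hinge to front, 84 mm wide, 24 mm deep; about 7 N on its front edge clicks the tab.
- lid_hinge (a point): Point on the hinge axis of the lid, in the middle of its width; the axis is the y axis of the tip box; 57.5 mm from the centre of the box, 57.5 mm above the bench.
- lid_press (a point): Point on the outside of the lid's top panel, on its centre line, 103 mm from the hinge and 12 mm from the front edge: where to press the lid shut. 81.5 mm above the bench when the lid is shut.
- tube_rack: Blue rack of capped tubes behind the work, 78 x 145 x 119 mm, loose, a bystander. Origin: centre of the underside.
- squeeze_bottle: White squeeze bottle, 60 mm wide, 166 mm high, loose, a bystander at the left. Origin: centre of the underside.

How it is judged:
By the outcome, as a careful person would: the job done as asked, in the order asked, and still so for the second after the job is handed in, with the robot touching nothing.
It also fails if it takes over 66 s, if anything falls off the work surface, if the arm or the gripper's body presses on something with over 40 N, if the wrist force passes 120 N, or if a joint passes its speed limit or range.

## Robot

A 7-joint arm with a two-finger parallel gripper is mounted at the origin on a cart in front of the work surface, level with it; the furniture and walls round the work are solid. World frame = base frame: x ahead of the robot, y to its left, z up, the work surface at z = 0. Lengths are in m, angles in rad, forces in N, time in s.
With the tool pointing down it reaches from about 0.425 to 0.875 m from the base axis. Payload 4.7 kg.
Tool frame: the origin (TCP) lies on the centre line of the jaws, within the pads' length; the fingertips stand 14 mm ahead of it and the grasp point (between the pads) lies 5 mm behind it; z points along the fingers, y is the line along which they close (so a half turn about z gives the same grasp; the last joint's range is limited). The gripper opens to 87 mm and grips with 3 to 60 N. Pads are 19 mm wide; open, the fingers measure 117 mm over their backs; the gripper's body (75 mm by 190 mm) begins 51 mm behind the grasp point.
Start: joints at [1.156, 0.321, -0.07, 1.45, 0.023, 1.371, -0.057], TCP at [0.27, -0.591, 0.237] pointing down, gripper open.
Joint ranges: [-2.86, 2.86], [-0.3, 2.09], [-1.38, 1.24], [0.06, 2.45], [-1.56, 4.7], [0.09, 2.05], [-2.69, 2.69]. Speed limits (rad/s): [2.57, 2.57, 3.14, 3.14, 3.14, 3.14, 3.14].

## Interface

Orientations are given as a rotation vector (axis times angle).
In Python, from bench import ctrl gives the robot as it stands.
- The arm moves only by the tool send_rows, never from a script. Its argument "steps" is a list of rows, each an object of numbers: "tx", "ty", "tz": the shift along the tool's x, y, z in units of 60 mm (1.0 is 60 mm); "turn": the turn about the tool's z in units of 8 degrees (1.0 is 8 degrees); "grip": the opening, from 0 (shut) to 1 (fully open). A call has 1 to 12 rows; each row shifts and turns the commanded pose from where the row before left it, along the tool's axes as they then stand; what a row does not reach is not made up. A row lasts 1/8 s, in which the tool goes at most 62.5 mm and 10.7 degrees, less where a joint would pass 70% of its speed; a pose out of reach is approached as far as the arm can. A call is refused whole if a number of a shift passes 1 or a number of a turn 1, either way. A call with a gripper value outside its range is refused whole. The fingers move at their own pace and stop on an object; "newtons" is the grip in N (left out, the last holds). Time passes only in rows, so rows that do not move let the fingers close. It gives the time, the measured TCP pose, the force, the opening and the grip force at its end, in the units of the state.
- ctrl.get_state(): the state, without advancing time (a new reading comes with each control period).
- ctrl.get_image(name): name is "side" or "top"; returns a dict with "pixels" (384x512x3 uint8, red, green, blue), "K" (3x3 intrinsics, pixels), "cam_to_world" (4x4, takes a point from camera to world coordinates). Camera axes: x right, y down, z forward; pixel columns grow to the right and rows downward; lengths in m; the calibration is good to about 2 mm. A picture is of the moment at which its call begins. There is no depth.
- ctrl.close_job(): hands the job in; it is judged then, once.
The state is a dict: "time": time; "joint_positions": joint angles; "qd": joint speeds; "joint_torque": joint torques, N m; "position": TCP position; "tool_rot": TCP orientation; "ft_force": force on the tool from outside, world axes, zero at the start; "torque": the same for the moment, N m; "grip_width": opening from 0.0 (shut) to 1.0 (fully open); "grip_force": force on a finger pad.
Only numpy, scipy, OpenCV 4.12 (cv2) and the standard library are available. Lean on these libraries where they do the work, as an engineer would, in place of code of your own. Each camera call takes 0.05 s, during which the arm holds its last target. There are 200 camera calls.

## Working session

There is one attempt and no reset: what is moved stays moved. The work goes in short steps, Python scripts to look and compute and a tool call to move; the robot and the scene stay as the last step left them, time stands still between calls to the robot, and variables do not carry over. Pictures are saved under pics/ and viewed, at most 10 in all, crops included, and the job is handed in when it is done.

Besides the shell and the picture viewer there is one more tool, called after "Call:" in YAML: its name, and indented under it one key for each argument. send_rows: Moves the arm, as the interface text tells. Its arguments: {"type":"object","properties":{"steps":{"type":"array"},"newtons":{"type":"number"}},"required":["steps"]}

```bash
mkdir -p pics
cat > h.py <<'E'
import numpy as np, cv2
from scipy.spatial.transform import Rotation as R
from bench import ctrl
def save(n,f):
    d=ctrl.get_image(n); cv2.imwrite('pics/'+f,d['pixels'][:,:,::-1]); np.savez('pics/'+f+'.npz',**{k:np.array(d[k]) for k in ('pixels','K','cam_to_world')}); return d
def ray(d,u,v):
    r=np.linalg.inv(d['K'])@[u,v,1]; M=np.array(d['cam_to_world']); return M[:3,3],M[:3,:3]@r
def plane(d,u,v,z):
    o,r=ray(d,u,v); return o+r*(z-o[2])/r[2]
def proj(d,p):
    M=np.linalg.inv(d['cam_to_world']); q=np.array(d['K'])@(M[:3,:3]@p+M[:3,3]); return q[:2]/q[2]
E
python3 - <<'E'
from h import *
a=save('top','t0.png');b=save('side','s0.png')
for d in(a,b):print(np.round(d['cam_to_world'],3),d['K'][0])
s=ctrl.get_state();print(s['position'],s['tool_rot'],R.from_rotvec(s['tool_rot']).as_matrix().round(3),s['time'],s['ft_force'],s['grip_width'])
E
```

```text
[[ 0.043 -0.979  0.2    0.361]
 [-0.999 -0.041  0.014  0.084]
 [-0.006 -0.2   -0.98   1.287]
 [ 0.     0.     0.     1.   ]] [373.72601443   0.         255.10433255]
[[-0.881 -0.15   0.448  0.061]
 [-0.472  0.3   -0.829  1.122]
 [-0.01  -0.942 -0.335  0.503]
 [ 0.     0.     0.     1.   ]] [439.53127341   0.         255.53408325]
[ 0.26998706 -0.59075753  0.23559127] [-3.06807810e+00 -6.68051520e-01  7.76805798e-04] [[ 0.909  0.416 -0.001]
 [ 0.416 -0.909  0.001]
 [-0.    -0.002 -1.   ]] 0.1 [0.55231447 0.35688968 0.46564035] 1.0031918724621869
```

View pics/t0.png

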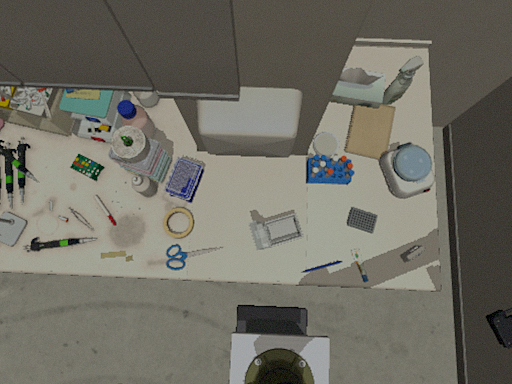

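View pics/s0.png

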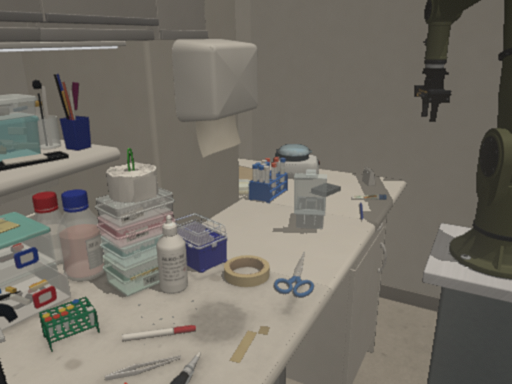

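The top view shows the box at about (277,230), with its upright lid at the left end (262,232), and the loose deck plate at (362,219). The tube rack is at (330,170) and the squeeze bottle at (143,183). I'll zoom in on the box and plate.

Run:
```python
from h import *
a=cv2.imread('pics/t0.png')[195:260,235:395]
b=cv2.imread('pics/s0.png')[155:240,270:370]
a=cv2.resize(a,None,fx=5,fy=5,interpolation=cv2.INTER_CUBIC)
b=cv2.resize(b,None,fx=3,fy=3,interpolation=cv2.INTER_CUBIC)
o=np.zeros((600,800,3),np.uint8);o[:325,:800]=a;o[330:585,:300]=b
cv2.imwrite('pics/c0.png',o)
```

```text
(no output)
```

View pics/c0.png

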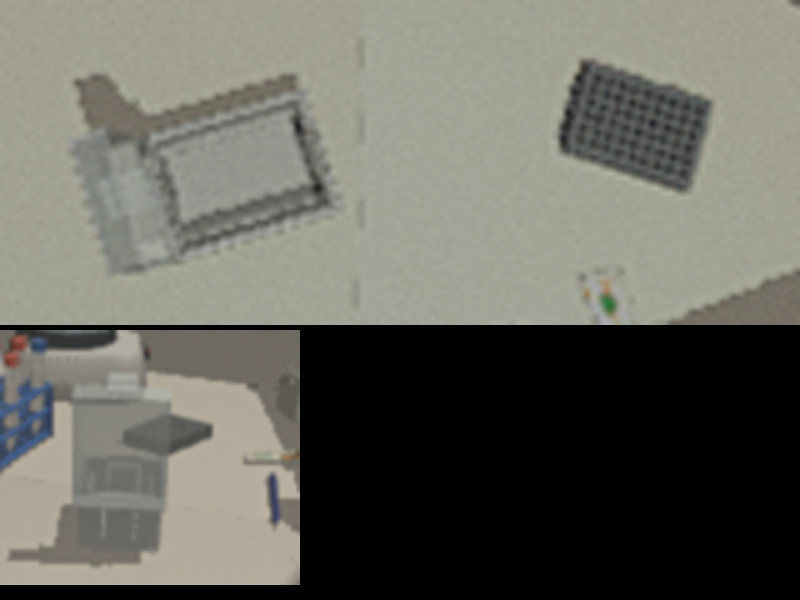

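The crop confirms the deck is lying holes-up. In the box, the opening runs from about crop (150,150) to (335,207), and the lid is at the left. I'll measure the plate with a mask and enlarge the box with more contrast.

Run:
```python
from h import *
d=np.load('pics/t0.png.npz');im=d['pixels'][:,:,::-1]
x0,y0=340,200
c=cv2.cvtColor(im[y0:240,x0:385],cv2.COLOR_BGR2GRAY)
c=cv2.resize(c,None,fx=8,fy=8,interpolation=cv2.INTER_LINEAR)
m=(c<125).astype(np.uint8);m=cv2.morphologyEx(m,cv2.MORPH_CLOSE,np.ones((9,9)))
cs=max(cv2.findContours(m,0,2)[0],key=cv2.contourArea)
w=np.array([plane(d,x0+(u+.5)/8-.5,y0+(v+.5)/8-.5,.008)[:2] for u,v in cs[:,0]],np.float32)
print(cv2.minAreaRect(w*1000))
b=im[210:252,245:308]; b=cv2.resize(b,None,fx=12,fy=12,interpolation=cv2.INTER_CUBIC).astype(float)
b=np.clip((b-60)*1.6,0,255);cv2.imwrite('pics/c1.png',b)
```

```text
((537.3696899414062, -266.2706604003906), (97.64283752441406, 70.04165649414062), 74.03195190429688)[ WARN:0@0.587] global loadsave.cpp:1063 imwrite_ Unsupported depth image for selected encoder is fallbacked to CV_8U.
```

View pics/c1.png

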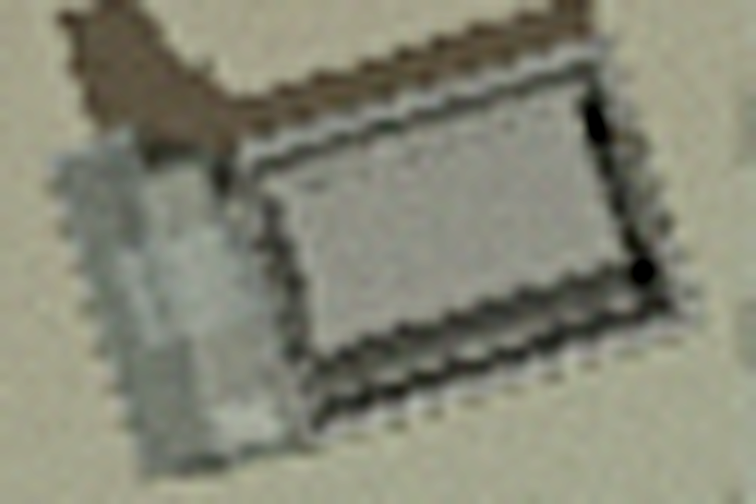

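Run:
```python
from h import *
d=np.load('pics/t0.png.npz')
P=lambda U,V,z=.057:plane(d,245+(U+.5)/12-.5,210+(V+.5)/12-.5,z)[:2]*1000
L={'farouter':((240,133),(600,38)),'farinner_bright_end':((260,160),(590,68)),'fardark_end':((270,180),(590,85)),'neardark_top':((320,403),(660,297)),'neardark_bot':((320,430),(670,317)),'nearouter':((310,445),(695,320)),'rightouter':((605,45),(700,300)),'right_dark':((592,100),(640,265)),'left_dark':((262,190),(305,400))}
for k,(a,b) in L.items():
  p,q=P(*a),P(*b); t=(q-p)/np.linalg.norm(q-p); print(k,p.round(1),q.round(1),'dir',np.degrees(np.arctan2(*(q-p)[::-1])).round(1))
ax=np.radians(74+30) # provisional
for k in ('farouter','nearouter'):
  pass
def inten():
  g=cv2.cvtColor(d['pixels'],cv2.COLOR_RGB2GRAY).astype(np.float32)
  import sys
  # profile across box perpendicular to long axis, averaged along it, z=57
  for th in (103,104,105,106,107):
    t=np.radians(th);e=np.array([np.cos(t),np.sin(t)]);n=np.array([-e[1],e[0]])
    c=P(460,235)
    for nm,a,b,rng,ar in(('short',e,n,np.arange(-60,61,3),np.arange(-35,36,2)),('long',n,e,np.arange(-75,76,3),np.arange(-20,21,2))):
      v=[]
      for s in rng:
        q=np.array([proj(d,np.array([*(c+a*k+b*s),57])/1000) for k in ar],np.float32)
        v.append(cv2.remap(g,q[:,:1],q[:,1:],1).mean())
      v=np.array(v); print(th,nm,'sharp',np.abs(np.diff(v)).sum().round())
      if th==105: print(c,[(int(s),int(x)) for s,x in zip(rng,v)])
inten()
```

```text
farouter [512.9  65.7] [543.5 -32.7] dir -72.7
farinner_bright_end [505.7  60. ] [535.  -30.1] dir -72.0
fardark_end [500.3  57. ] [530.3 -30.2] dir -71.0
neardark_top [440.1  41.2] [472.8 -50.6] dir -70.4
neardark_bot [432.9  40.9] [467.5 -53.4] dir -69.8
nearouter [428.7  43.5] [467.  -60.3] dir -69.8
rightouter [541.6 -34.1] [472.5 -61.5] dir -158.4
right_dark [526.2 -30.8] [481.3 -45. ] dir -162.5
left_dark [497.5  59.1] [440.8  45.3] dir -166.3
103 short sharp 217.0
103 long sharp 233.0
104 short sharp 238.0
104 long sharp 237.0
105 short sharp 257.0
[487.44220341   4.44310161] [(-60, 160), (-57, 153), (-54, 133), (-51, 113), (-48, 109), (-45, 111), (-42, 124), (-39, 136), (-36, 125), (-33, 119), (-30, 136), (-27, 145), (-24, 145), (-21, 146), (-18, 148), (-15, 148), (-12, 148), (-9, 148), (-6, 148), (-3, 149), (0, 148), (3, 148), (6, 148), (9, 149), (12, 150), (15, 148), (18, 134), (21, 108), (24, 101), (27, 111), (30, 117), (33, 110), (36, 106), (39, 133), (42, 151), (45, 155), (48, 160), (51, 161), (54, 160), (57, 160), (60, 161)]
105 long sharp 241.0
[487.44220341   4.44310161] [(-75, 160), (-72, 160), (-69, 160), (-66, 160), (-63, 160), (-60, 159), (-57, 146), (-54, 129), (-51, 118), (-48, 101), (-45, 85), (-42, 106), (-39, 136), (-36, 144), (-33, 145), (-30, 144), (-27, 143), (-24, 145), (-21, 146), (-18, 146), (-15, 144), (-12, 144), (-9, 146), (-6, 145), (-3, 145), (0, 146), (3, 147), (6, 146), (9, 147), (12, 148), (15, 148), (18, 147), (21, 147), (24, 149), (27, 148), (30, 148), (33, 147), (36, 148), (39, 149), (42, 151), (45, 132), (48, 109), (51, 109), (54, 123), (57, 134), (60, 138), (63, 143), (66, 148), (69, 150), (72, 151), (75, 152)]
106 short sharp 273.0
106 long sharp 246.0
107 short sharp 287.0
107 long sharp 247.0
```

Run:
```python
from h import *
d=np.load('pics/t0.png.npz');g=cv2.cvtColor(d['pixels'],cv2.COLOR_RGB2GRAY).astype(np.float32)
c=np.array([487.4,4.4])
def prof(th,nm,rng):
    t=np.radians(th);e=np.array([np.cos(t),np.sin(t)]);n=np.array([-e[1],e[0]])
    a,b,ar=(e,n,np.arange(-38,39,1.5)) if nm=='short' else (n,e,np.arange(-25,26,1.5))
    return np.array([cv2.remap(g,*[np.array([proj(d,np.array([*(c+a*k+b*s),57])/1000) for k in ar],np.float32)[:,i:i+1] for i in(0,1)],1).mean() for s in rng])
for nm in('short','long'):
    print(nm,[(th,round(float((np.diff(prof(th,nm,np.arange(-52,52,1.5)))**2).sum()))) for th in np.arange(105,112.5,.75)])
for nm in('short','long'):
    for lo,hi in((-64,-28),(14,66)):
        r=np.arange(lo,hi,1.5);print(nm,[(float(s),int(x)) for s,x in zip(r,prof(108,nm,r))])
```

```text
short [(np.float64(105.0), 1547), (np.float64(105.75), 1856), (np.float64(106.5), 2177), (np.float64(107.25), 2478), (np.float64(108.0), 2733), (np.float64(108.75), 2895), (np.float64(109.5), 2928), (np.float64(110.25), 2836), (np.float64(111.0), 2620), (np.float64(111.75), 2322)]
long [(np.float64(105.0), 1592), (np.float64(105.75), 1714), (np.float64(106.5), 1817), (np.float64(107.25), 1904), (np.float64(108.0), 1941), (np.float64(108.75), 1957), (np.float64(109.5), 1929), (np.float64(110.25), 1875), (np.float64(111.0), 1780), (np.float64(111.75), 1669)]
short [(-64.0, 158), (-62.5, 159), (-61.0, 160), (-59.5, 161), (-58.0, 159), (-56.5, 154), (-55.0, 144), (-53.5, 128), (-52.0, 114), (-50.5, 109), (-49.0, 110), (-47.5, 110), (-46.0, 108), (-44.5, 110), (-43.0, 117), (-41.5, 127), (-40.0, 137), (-38.5, 142), (-37.0, 134), (-35.5, 119), (-34.0, 113), (-32.5, 119), (-31.0, 130), (-29.5, 141)]
short [(14.0, 151), (15.5, 149), (17.0, 142), (18.5, 130), (20.0, 113), (21.5, 101), (23.0, 99), (24.5, 102), (26.0, 107), (27.5, 114), (29.0, 120), (30.5, 121), (32.0, 114), (33.5, 101), (35.0,
[... 364 characters left out ...]
135), (-53.5, 130), (-52.0, 126), (-50.5, 118), (-49.0, 108), (-47.5, 96), (-46.0, 83), (-44.5, 78), (-43.0, 90), (-41.5, 110), (-40.0, 128), (-38.5, 139), (-37.0, 143), (-35.5, 144), (-34.0, 143), (-32.5, 143), (-31.0, 143), (-29.5, 142)]
long [(14.0, 144), (15.5, 143), (17.0, 143), (18.5, 142), (20.0, 142), (21.5, 142), (23.0, 142), (24.5, 143), (26.0, 143), (27.5, 143), (29.0, 143), (30.5, 142), (32.0, 141), (33.5, 141), (35.0, 142), (36.5, 143), (38.0, 143), (39.5, 144), (41.0, 146), (42.5, 145), (44.0, 138), (45.5, 126), (47.0, 115), (48.5, 108), (50.0, 110), (51.5, 114), (53.0, 118), (54.5, 124), (56.0, 130), (57.5, 135), (59.0, 137), (60.5, 138), (62.0, 140), (63.5, 143), (65.0, 146)]
```

```bash
cat >> h.py <<'E'
def go(x,y,z,hd):
    s=ctrl.get_state();p=np.array(s['position']);M=R.from_rotvec(s['tool_rot']).as_matrix()
    h=np.degrees(np.arctan2(M[1,0],M[0,0])); t=(h-hd+180)%360-180
    print('t',round(s['time'],2),'pos',(p*1e3).round(1),'hd',h.round(2),'tilt',M[:2,2].round(4),'F',np.round(s['ft_force'],1),'grip',round(s['grip_width'],3),round(s['grip_force'],1))
    print('units xyz',(M.T@(np.array([x,y,z])-p)/.06).round(3),'turn',(t/8).round(3))
E
python3 - <<'E'
from h import *
go(.5374,-.2663,.12,74)
d=np.load('pics/t0.png.npz')
for u,v in((307,186),(355,186),(307,155),(355,160)):print(plane(d,u,v,0.0)[:2].round(3),plane(d,u,v,.12)[:2].round(3))
E
```

```text
t 0.1 pos [ 270.  -590.8  235.6] hd 24.57 tilt [-0.0008  0.0015] F [0.6 0.4 0.5] grip 1.003 0.0
units xyz [ 6.302 -3.062  1.931] turn -6.179
[ 0.649 -0.08 ] [ 0.622 -0.065]
[ 0.656 -0.248] [ 0.628 -0.217]
[ 0.762 -0.078] [ 0.725 -0.063]
[ 0.751 -0.249] [ 0.714 -0.218]
```

Call:
send_rows:
  steps:
    - {"tx": 0.7, "ty": -0.34, "tz": 0.1}
    - {"tx": 0.7, "ty": -0.34, "tz": 0.1}
    - {"tx": 0.7, "ty": -0.34, "tz": 0.1}
    - {"tx": 0.7, "ty": -0.34, "tz": 0.2}
    - {"tx": 0.7, "ty": -0.34, "tz": 0.2}
    - {"tx": 0.7, "ty": -0.34, "tz": 0.2}
    - {"tx": 0.7, "ty": -0.34, "tz": 0.2}
    - {"tx": 0.7, "ty": -0.34, "tz": 0.2}
    - {"tx": 0.7, "ty": -0.34, "tz": 0.2}
    - {"turn": 0}
    - {"turn": 0}

```text
validation failed for argument at $.st...
```

Call:
send_rows:
  steps:
    - {"turn": -0.9}
    - {"turn": -0.9}
    - {"turn": -0.9}
    - {"turn": -0.9}
    - {"turn": -0.9}
    - {"turn": -0.9}
    - {"turn": -0.78}
    - {"turn": 0}
    - {"turn": 0}
    - {"turn": 0}

```text
validation failed for argument at $.st...
```

Run:
```python
from h import *
go(.5374,-.2663,.023,74)
```

```text
t 0.1 pos [ 270.  -590.8  235.6] hd 24.57 tilt [-0.0008  0.0015] F [0.6 0.4 0.5] grip 1.003 0.0
units xyz [ 6.302 -3.059  3.548] turn -6.179
```

Call:
send_rows:
  steps:
    - {"tx": 0.7, "ty": -0.34, "tz": 0.1, "turn": 0, "grip": 1}

```text
time: 0.22
position: [0.2961, -0.5578, 0.2299]
tool_rot: [3.071, 0.656, -0.004]
ft_force: [0.3, 0.3, 0.8]
grip_width: 0.997
grip_force: 0.0
```

All five keys are required in every row.

Call:
send_rows:
  steps:
    - {"tx": 0.7, "ty": -0.34, "tz": 0.2, "turn": 0, "grip": 1}
    - {"tx": 0.7, "ty": -0.34, "tz": 0.2, "turn": 0, "grip": 1}
    - {"tx": 0.7, "ty": -0.34, "tz": 0.2, "turn": 0, "grip": 1}
    - {"tx": 0.7, "ty": -0.34, "tz": 0.2, "turn": 0, "grip": 1}
    - {"tx": 0.7, "ty": -0.34, "tz": 0.2, "turn": 0, "grip": 1}
    - {"tx": 0.7, "ty": -0.34, "tz": 0.2, "turn": 0, "grip": 1}
    - {"tx": 0.7, "ty": -0.34, "tz": 0.2, "turn": 0, "grip": 1}
    - {"tx": 0.7, "ty": -0.34, "tz": 0.2, "turn": 0, "grip": 1}
    - {"tx": 0, "ty": 0, "tz": 0, "turn": 0, "grip": 1}

```text
time: 1.35
position: [0.5396, -0.2613, 0.133]
tool_rot: [-3.063, -0.68, 0.0]
ft_force: [0.3, -0.6, -0.8]
grip_width: 1.005
grip_force: 0.0
```

Call:
send_rows:
  steps:
    - {"tx": 0, "ty": 0, "tz": 0, "turn": -0.9, "grip": 1}
    - {"tx": 0, "ty": 0, "tz": 0, "turn": -0.9, "grip": 1}
    - {"tx": 0, "ty": 0, "tz": 0, "turn": -0.9, "grip": 1}
    - {"tx": 0, "ty": 0, "tz": 0, "turn": -0.9, "grip": 1}
    - {"tx": 0, "ty": 0, "tz": 0, "turn": -0.9, "grip": 1}
    - {"tx": 0, "ty": 0, "tz": 0, "turn": -0.9, "grip": 1}
    - {"tx": 0, "ty": 0, "tz": 0, "turn": -0.78, "grip": 1}
    - {"tx": 0, "ty": 0, "tz": 0, "turn": 0, "grip": 1}
    - {"tx": 0, "ty": 0, "tz": 0, "turn": 0, "grip": 1}
    - {"tx": 0, "ty": 0, "tz": 0, "turn": 0, "grip": 1}

```text
time: 2.6
position: [0.5375, -0.2673, 0.1345]
tool_rot: [2.51, 1.889, -0.0]
ft_force: [-0.1, -0.1, -0.3]
grip_width: 0.997
grip_force: 0.0
```

Run:
```python
from h import *
go(.5374,-.2663,.024,74)
```

```text
t 2.6 pos [ 537.5 -267.3  134.5] hd 73.93 tilt [-0.0001 -0.0002] F [-0.1 -0.1 -0.3] grip 0.997 0.0
units xyz [ 0.016 -0.006  1.842] turn -0.008
```

Call:
send_rows:
  steps:
    - {"tx": 0.01, "ty": 0, "tz": 0.6, "turn": 0, "grip": 1}
    - {"tx": 0, "ty": 0, "tz": 0.6, "turn": 0, "grip": 1}
    - {"tx": 0, "ty": 0, "tz": 0.4, "turn": 0, "grip": 1}
    - {"tx": 0, "ty": 0, "tz": 0.24, "turn": 0, "grip": 1}
    - {"tx": 0, "ty": 0, "tz": 0, "turn": 0, "grip": 1}
    - {"tx": 0, "ty": 0, "tz": 0, "turn": 0, "grip": 0.6}
    - {"tx": 0, "ty": 0, "tz": 0, "turn": 0, "grip": 0.6}
    - {"tx": 0, "ty": 0, "tz": 0, "turn": 0, "grip": 0.6}
    - {"tx": 0, "ty": 0, "tz": 0, "turn": 0, "grip": 0.6}
  newtons: 25

```text
time: 3.72
position: [0.5383, -0.2667, 0.0249]
tool_rot: [2.508, 1.89, 0.0]
ft_force: [-1.0, 0.2, 3.6]
grip_width: 0.728
grip_force: 25.0
```

Run:
```python
from h import *
go(.5374,-.2663,.024,74)
save('top','t1.png')
im=cv2.imread('pics/t1.png')[180:250,300:400];cv2.imwrite('pics/c2.png',cv2.resize(im,None,fx=6,fy=6,interpolation=2))
```

```text
t 3.73 pos [ 538.3 -266.7   24.9] hd 74.0 tilt [ 0.001  -0.0008] F [-1.   0.2  3.6] grip 0.728 25.0
units xyz [ 0.003 -0.016  0.015] turn 0.0
```

View pics/c2.png

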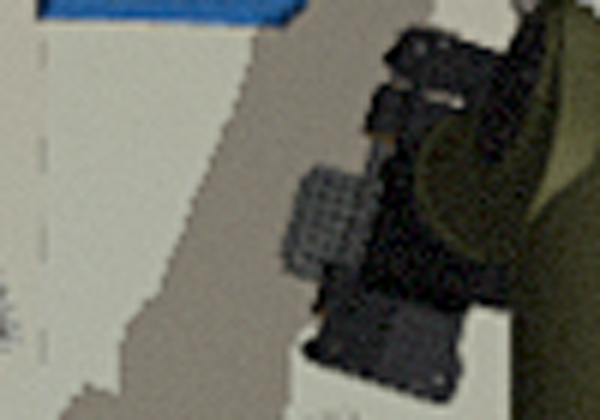

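The plate is gripped at 63 mm, which matches its width, with the visible end at crop (330,220). Now I'll lift it, back away from the rack and turn.

Call:
send_rows:
  steps:
    - {"tx": 0, "ty": 0, "tz": -0.4, "turn": 0, "grip": 0.6}
    - {"tx": 0, "ty": 0, "tz": -0.7, "turn": 0, "grip": 0.6}
    - {"tx": 0, "ty": 0, "tz": -0.7, "turn": 0, "grip": 0.6}
    - {"tx": -0.23, "ty": -0.8, "tz": -0.3, "turn": 0, "grip": 0.6}
    - {"tx": 0, "ty": 0, "tz": 0, "turn": -0.8, "grip": 0.6}
    - {"tx": 0, "ty": 0, "tz": 0, "turn": -0.9, "grip": 0.6}
    - {"tx": 0, "ty": 0, "tz": 0, "turn": -0.9, "grip": 0.6}
    - {"tx": 0, "ty": 0, "tz": 0, "turn": -0.9, "grip": 0.6}
    - {"tx": 0, "ty": 0, "tz": 0, "turn": -0.875, "grip": 0.6}
    - {"tx": 0, "ty": 0, "tz": 0, "turn": 0, "grip": 0.6}
    - {"tx": 0, "ty": 0, "tz": 0, "turn": 0, "grip": 0.6}

```text
time: 5.15
position: [0.4878, -0.2665, 0.15]
tool_rot: [-1.827, -2.556, 0.0]
ft_force: [0.5, 0.0, -0.5]
grip_width: 0.729
grip_force: 25.0
```

Run:
```python
from h import *
go(.4865,.005,.14,109)
```

```text
t 5.15 pos [ 487.8 -266.5  150. ] hd 108.89 tilt [-0.0002  0.    ] F [ 0.5  0.  -0.5] grip 0.729 25.0
units xyz [4.288 1.445 0.167] turn -0.014
```

Call:
send_rows:
  steps:
    - {"tx": 0.6, "ty": 0.2, "tz": 0, "turn": 0, "grip": 0.6}
    - {"tx": 0.7, "ty": 0.25, "tz": 0, "turn": 0, "grip": 0.6}
    - {"tx": 0.7, "ty": 0.25, "tz": 0, "turn": 0, "grip": 0.6}
    - {"tx": 0.7, "ty": 0.25, "tz": 0, "turn": 0, "grip": 0.6}
    - {"tx": 0.7, "ty": 0.25, "tz": 0, "turn": 0, "grip": 0.6}
    - {"tx": 0.5, "ty": 0.15, "tz": 0, "turn": 0, "grip": 0.6}
    - {"tx": 0.39, "ty": 0.1, "tz": 0, "turn": 0, "grip": 0.6}
    - {"tx": 0, "ty": 0, "tz": 0, "turn": 0, "grip": 0.6}
    - {"tx": 0, "ty": 0, "tz": 0, "turn": 0, "grip": 0.6}

```text
time: 6.28
position: [0.4864, 0.0041, 0.1501]
tool_rot: [1.826, 2.556, -0.001]
ft_force: [-0.2, -1.3, -0.4]
grip_width: 0.73
grip_force: 25.0
```

Run:
```python
from h import *
go(.4865,.005,.074,109)
a=save('top','t2.png');b=save('side','s2.png')
o=np.zeros((590,800,3),np.uint8)
o[:300,:800]=cv2.resize(cv2.imread('pics/t2.png')[190:265,180:380],None,fx=4,fy=4,interpolation=2)
o[305:585,:400]=cv2.resize(cv2.imread('pics/s2.png')[140:250,250:407],(400,280),interpolation=2)
cv2.imwrite('pics/c3.png',o)
```

```text
t 6.28 pos [486.4   4.1 150.1] hd 108.92 tilt [ 0.0001 -0.0008] F [-0.2 -1.3 -0.4] grip 0.73 25.0
units xyz [0.014 0.007 1.269] turn -0.009
```

View pics/c3.png

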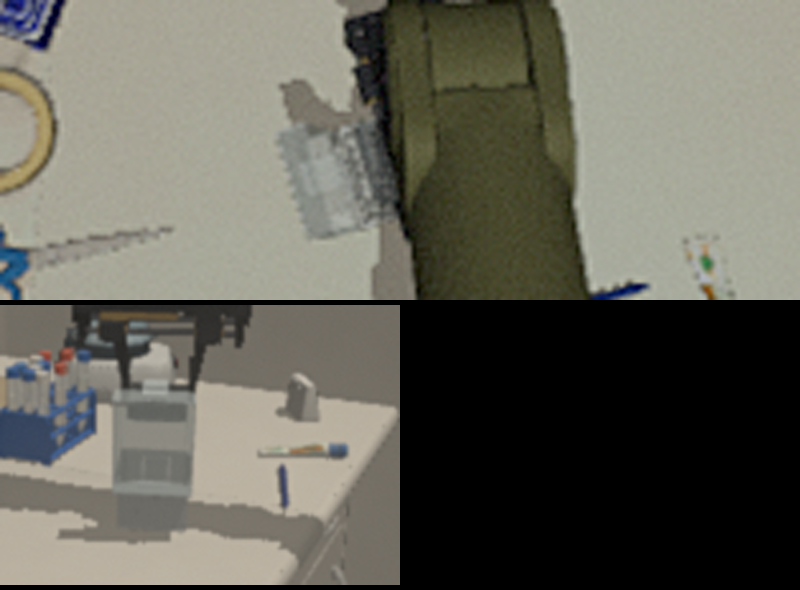

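The plate is over the box: through the clear lid it shows at side crop (157,408), level and clear of the lid. Lowering it now.

Call:
send_rows:
  steps:
    - {"tx": 0.014, "ty": 0.007, "tz": 0.4, "turn": 0, "grip": 0.6}
    - {"tx": 0, "ty": 0, "tz": 0.4, "turn": 0, "grip": 0.6}
    - {"tx": 0, "ty": 0, "tz": 0.25, "turn": 0, "grip": 0.6}
    - {"tx": 0, "ty": 0, "tz": 0.05, "turn": 0, "grip": 0.6}
    - {"tx": 0, "ty": 0, "tz": 0.05, "turn": 0, "grip": 0.6}
    - {"tx": 0, "ty": 0, "tz": 0.05, "turn": 0, "grip": 0.6}
    - {"tx": 0, "ty": 0, "tz": 0.02, "turn": 0, "grip": 0.6}
    - {"tx": 0, "ty": 0, "tz": 0, "turn": 0, "grip": 0.6}
    - {"tx": 0, "ty": 0, "tz": 0, "turn": 0, "grip": 0.6}

```text
time: 7.5
position: [0.4866, 0.0061, 0.0771]
tool_rot: [1.824, 2.557, 0.0]
ft_force: [-0.7, 0.6, -0.9]
grip_width: 0.728
grip_force: 25.0
```

Run:
```python
from h import *
go(.4865,.005,.074,109)
```

```text
t 7.5 pos [486.6   6.1  77.1] hd 109.01 tilt [ 0.0004 -0.0002] F [-0.7  0.6 -0.9] grip 0.728 25.0
units xyz [-0.017 -0.007  0.052] turn 0.002
```

Call:
send_rows:
  steps:
    - {"tx": 0, "ty": 0, "tz": 0.02, "turn": 0, "grip": 0.6}
    - {"tx": 0, "ty": 0, "tz": 0.02, "turn": 0, "grip": 0.6}
    - {"tx": 0, "ty": 0, "tz": 0.01, "turn": 0, "grip": 0.6}
    - {"tx": 0, "ty": 0, "tz": 0, "turn": 0, "grip": 0.6}

```text
time: 8.0
position: [0.4866, 0.0063, 0.0743]
tool_rot: [1.824, 2.558, 0.0]
ft_force: [-1.9, 0.6, 3.5]
grip_width: 0.733
grip_force: 25.0
```

Call:
send_rows:
  steps:
    - {"tx": 0, "ty": 0, "tz": 0, "turn": 0, "grip": 0.8}
    - {"tx": 0, "ty": 0, "tz": 0, "turn": 0, "grip": 0.95}
    - {"tx": 0, "ty": 0, "tz": 0, "turn": 0, "grip": 0.95}
    - {"tx": 0, "ty": 0, "tz": -0.3, "turn": 0, "grip": 0.95}
    - {"tx": 0, "ty": 0, "tz": -0.4, "turn": 0, "grip": 0.95}
    - {"tx": 0, "ty": 0, "tz": 0, "turn": 0, "grip": 0}
    - {"tx": 0, "ty": 0, "tz": 0, "turn": 0, "grip": 0}
    - {"tx": 0, "ty": 0, "tz": 0, "turn": 0, "grip": 0}
    - {"tx": 0, "ty": 0, "tz": 0, "turn": 0, "grip": 0}
    - {"tx": 0, "ty": 0, "tz": 0, "turn": 0, "grip": 0}
    - {"tx": 0, "ty": 0, "tz": 0, "turn": 0, "grip": 0}

```text
time: 9.38
position: [0.4863, 0.0062, 0.1158]
tool_rot: [-1.824, -2.558, 0.0]
ft_force: [-0.4, -0.0, -0.5]
grip_width: 0.352
grip_force: 0.0
```

Run:
```python
from h import *
go(.4865,.005,.085,109)
```

```text
t 9.38 pos [486.3   6.2 115.8] hd 109.01 tilt [-0.0003  0.0001] F [-0.4 -0.  -0.5] grip 0.352 0.0
units xyz [-0.019 -0.004  0.513] turn 0.001
```

Call:
send_rows:
  steps:
    - {"tx": 0, "ty": 0, "tz": 0.25, "turn": 0, "grip": 0.1}
    - {"tx": 0, "ty": 0, "tz": 0.2, "turn": 0, "grip": 0.1}
    - {"tx": 0, "ty": 0, "tz": 0.1, "turn": 0, "grip": 0.1}
    - {"tx": 0, "ty": 0, "tz": 0.03, "turn": 0, "grip": 0.1}
    - {"tx": 0, "ty": 0, "tz": 0.03, "turn": 0, "grip": 0.1}
    - {"tx": 0, "ty": 0, "tz": 0, "turn": 0, "grip": 0.1}

```text
time: 10.12
position: [0.4866, 0.0063, 0.0798]
tool_rot: [1.824, 2.558, 0.0]
ft_force: [-0.8, -0.1, 3.4]
grip_width: 0.099
grip_force: 1.4
```

Call:
send_rows:
  steps:
    - {"tx": 0, "ty": 0, "tz": 0.04, "turn": 0, "grip": 0.1}
    - {"tx": 0, "ty": 0, "tz": 0.04, "turn": 0, "grip": 0.1}

```text
time: 10.38
position: [0.4884, 0.0063, 0.0769]
tool_rot: [1.822, 2.555, 0.002]
ft_force: [-2.6, 0.9, 17.2]
grip_width: 0.1
grip_force: 8.9
```

Call:
send_rows:
  steps:
    - {"tx": 0, "ty": 0, "tz": 0.03, "turn": 0, "grip": 0.1}
    - {"tx": 0, "ty": 0, "tz": 0.03, "turn": 0, "grip": 0.1}
    - {"tx": 0, "ty": 0, "tz": 0.03, "turn": 0, "grip": 0.1}

```text
time: 10.75
position: [0.4877, 0.006, 0.0703]
tool_rot: [1.823, 2.556, 0.001]
ft_force: [-4.2, 0.1, 22.5]
grip_width: 0.097
grip_force: 11.4
```

Run:
```python
from h import *
go(.4865,.005,.070,109)
```

```text
t 10.75 pos [487.7   6.   70.3] hd 109.0 tilt [ 0.0025 -0.0006] F [-4.2  0.1 22.5] grip 0.097 11.4
units xyz [-0.01  -0.024  0.005] turn 0.0
```

Call:
send_rows:
  steps:
    - {"tx": 0, "ty": 0, "tz": 0.03, "turn": 0, "grip": 0.1}
    - {"tx": 0, "ty": 0, "tz": 0, "turn": 0, "grip": 0.1}

```text
time: 11.0
position: [0.4878, 0.006, 0.0703]
tool_rot: [1.823, 2.556, -0.001]
ft_force: [-6.8, 0.2, 24.7]
grip_width: 0.104
grip_force: 12.1
```

Call:
send_rows:
  steps:
    - {"tx": 0, "ty": 0, "tz": -0.2, "turn": 0, "grip": 0.1}
    - {"tx": -0.25, "ty": 0, "tz": 0, "turn": 0, "grip": 0.1}
    - {"tx": -0.25, "ty": 0, "tz": 0, "turn": 0, "grip": 0.1}
    - {"tx": 0, "ty": 0, "tz": 0.1, "turn": 0, "grip": 0.1}
    - {"tx": 0, "ty": 0, "tz": 0.05, "turn": 0, "grip": 0.1}
    - {"tx": 0, "ty": 0, "tz": 0.03, "turn": 0, "grip": 0.1}
    - {"tx": 0, "ty": 0, "tz": 0, "turn": 0, "grip": 0.1}

```text
time: 11.88
position: [0.4957, -0.0229, 0.0703]
tool_rot: [-1.824, -2.558, 0.005]
ft_force: [-8.6, -3.0, 19.4]
grip_width: 0.101
grip_force: 10.3
```

Call:
send_rows:
  steps:
    - {"tx": 0, "ty": 0, "tz": -0.2, "turn": 0, "grip": 0.1}
    - {"tx": 0.4, "ty": 0, "tz": 0, "turn": 0, "grip": 0.1}
    - {"tx": 0.35, "ty": 0, "tz": 0, "turn": 0, "grip": 0.1}
    - {"tx": 0, "ty": 0, "tz": 0.1, "turn": 0, "grip": 0.1}
    - {"tx": 0, "ty": 0, "tz": 0.06, "turn": 0, "grip": 0.1}
    - {"tx": 0, "ty": 0, "tz": 0.04, "turn": 0, "grip": 0.1}
    - {"tx": 0, "ty": 0, "tz": 0.02, "turn": 0, "grip": 0.1}

```text
time: 12.75
position: [0.4814, 0.0199, 0.0702]
tool_rot: [-1.825, -2.556, 0.005]
ft_force: [-15.3, 0.3, 38.3]
grip_width: 0.099
grip_force: 19.1
```

Call:
send_rows:
  steps:
    - {"tx": 0, "ty": 0, "tz": -0.3, "turn": 0, "grip": 0.1}
    - {"tx": 0, "ty": 0, "tz": -0.7, "turn": 0, "grip": 0.1}
    - {"tx": 0, "ty": 0, "tz": -0.9, "turn": 0, "grip": 0}
    - {"tx": -0.7, "ty": 0, "tz": -0.9, "turn": 0, "grip": 0}
    - {"tx": -0.9, "ty": 0, "tz": 0, "turn": 0, "grip": 0}
    - {"tx": -0.9, "ty": 0, "tz": 0, "turn": 0, "grip": 0}
    - {"tx": -0.9, "ty": 0, "tz": 0, "turn": 0, "grip": 0}
    - {"tx": 0, "ty": 0, "tz": 0, "turn": 0, "grip": 0}

```text
time: 13.75
position: [0.5464, -0.176, 0.2293]
tool_rot: [-1.836, -2.548, 0.002]
ft_force: [-0.5, 0.6, -0.4]
grip_width: 0.003
grip_force: 0.0
```

Run:
```python
from h import *
go(.4865,.005,.070,109)
a=save('top','t4.png');b=save('side','s4.png')
o=np.zeros((590,800,3),np.uint8)
o[:300,:700]=cv2.resize(cv2.imread('pics/t4.png')[205:255,240:357],(700,300),interpolation=2)
o[305:585,:400]=cv2.resize(cv2.imread('pics/s4.png')[140:250,250:407],(400,280),interpolation=2)
cv2.imwrite('pics/c4.png',o)
```

```text
t 13.75 pos [ 546.4 -176.   229.3] hd 108.47 tilt [-0.0014 -0.0006] F [-0.5  0.6 -0.4] grip 0.003 0.0
units xyz [3.177 0.013 2.654] turn -0.066
```

View pics/c4.png

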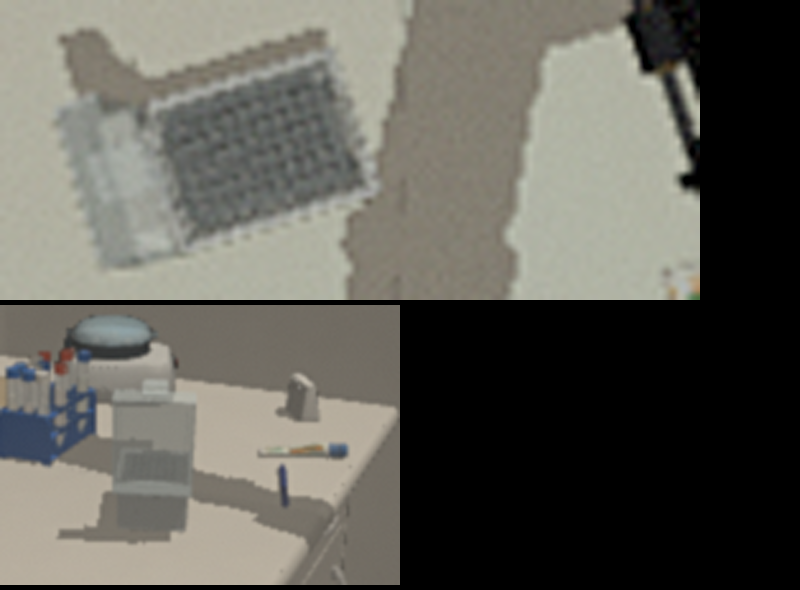

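The deck sits level inside the rim: the rim is visible all round at top crop (150–375, 55–245), and the press heights matched at 70.2–70.3 mm in the middle, at the front and toward the hinge. The rack hasn't moved. Next I'll work out the lid's angle and the way round behind it.

Run:
```python
from h import *
d=np.load('pics/t4.png.npz');s=np.load('pics/s4.png.npz')
C=np.array([.4865,.005]);t=np.radians(109);e=np.array([np.cos(t),np.sin(t)]);n=np.array([-e[1],e[0]])
f=700/117
for U,V in((60,100),(100,268)):
  for z in(.165,.172): 
    p=plane(d,240+U/f-.5,205+V/6-.5,z)[:2]-C;print('left edge',z,(p@e*1e3).round(1),(p@n*1e3).round(1))
for th in(1.4,1.57,1.7,1.85):
  u=np.array([-np.cos(th),np.sin(th)]);m=np.array([np.sin(th),np.cos(th)])
  q=np.array([57.5,57.5])+115*u+24*m; q0=np.array([57.5,57.5])+115*u
  for nm,a in(('outer',q),('inner',q0)):
    P=np.array([*(C+e*a[0]/1e3),a[1]/1e3]); x,y=proj(d,P),proj(s,P)
    print(th,nm,a.round(0),'top crop',((x[0]+.5-240)*f).round(),((x[1]+.5-205)*6).round(),'side crop',((y[0]+.5-250)*400/157).round(),((y[1]+.5-140)*280/110+305).round())
for bx,z in((130,.23),(130,.155)):
  go(*(C+e*bx/1e3),z,109)
```

```text
left edge 0.165 98.5 -44.0
left edge 0.172 98.6 -43.1
left edge 0.165 103.0 41.8
left edge 0.172 103.1 42.1
1.4 outer [ 62. 175.] top crop 156.0 161.0 side crop 155.0 381.0
1.4 inner [ 38. 171.] top crop 201.0 148.0 side crop 156.0 379.0
1.57 outer [ 81. 173.] top crop 118.0 173.0 side crop 154.0 389.0
1.57 inner [ 57. 172.] top crop 164.0 159.0 side crop 155.0 382.0
1.7 outer [ 96. 168.] top crop 89.0 182.0 side crop 153.0 397.0
1.7 inner [ 72. 172.] top crop 135.0 168.0 side crop 155.0 387.0
1.85 outer [112. 161.] top crop 58.0 193.0 side crop 152.0 408.0
1.85 inner [ 89. 168.] top crop 103.0 178.0 side crop 154.0 395.0
t 13.85 pos [ 546.5 -169.9  229.9] hd 108.89 tilt [-0.001   0.0014] F [0.  0.2 0.6] grip 0.008 0.0
units xyz [ 5.249 -0.007  0.007] turn -0.013
t 13.85 pos [ 546.5 -169.9  229.9] hd 108.89 tilt [-0.001   0.0014] F [0.  0.2 0.6] grip 0.008 0.0
units xyz [ 5.247 -0.006  1.257] turn -0.013
```

Call:
send_rows:
  steps:
    - {"tx": 0.4, "ty": 0, "tz": -0.2, "turn": 0, "grip": 0}
    - {"tx": 0.7, "ty": 0, "tz": 0, "turn": 0, "grip": 0}
    - {"tx": 0.75, "ty": 0, "tz": 0, "turn": 0, "grip": 0}
    - {"tx": 0.75, "ty": 0, "tz": 0, "turn": 0, "grip": 0}
    - {"tx": 0.75, "ty": 0, "tz": 0, "turn": 0, "grip": 0}
    - {"tx": 0.75, "ty": 0, "tz": 0, "turn": 0, "grip": 0}
    - {"tx": 0.7, "ty": 0, "tz": 0, "turn": 0, "grip": 0}
    - {"tx": 0.5, "ty": 0, "tz": 0, "turn": 0, "grip": 0}
    - {"tx": 0, "ty": 0, "tz": 0, "turn": 0, "grip": 0}
    - {"tx": 0, "ty": 0, "tz": 0, "turn": 0, "grip": 0}

```text
time: 15.1
position: [0.4426, 0.1319, 0.243]
tool_rot: [1.821, 2.558, -0.002]
ft_force: [-0.9, -0.8, -0.5]
grip_width: 0.005
grip_force: 0.0
```

```bash
cat >> h.py <<'E'
C=np.array([.4865,.005]);_t=np.radians(109);e=np.array([np.cos(_t),np.sin(_t)])
E
python3 - <<'E'
from h import *
go(*(C+e*.130),.155,109)
# lid-following path: TCP (box x, z) with tip corner at (r,24) on panel
pr=None
for th,r in((1.57,85),(1.4,88),(1.2,92),(1.0,96),(.8,100),(.6,102),(.4,103),(.25,103),(.12,103),(0,103)):
  x=57.5-r*np.cos(th)+24*np.sin(th); z=57.5+r*np.sin(th)+24*np.cos(th)
  q=np.array([x+10*min(1,th*2),z+14]); print(th,q.round(1), None if pr is None else ((q-pr)/60*[1,-1]).round(3)); pr=q
E
```

```text
t 15.1 pos [442.6 131.9 243. ] hd 109.1 tilt [ 0.0009 -0.0019] F [-0.9 -0.8 -0.5] grip 0.005 0.0
units xyz [-0.069  0.003  1.467] turn 0.013
1.57 [ 91.4 156.5] None
1.4 [ 76.2 162.3] [-0.254 -0.096]
1.2 [ 56.5 165.9] [-0.328 -0.061]
1.0 [ 35.8 165.2] [-0.345  0.012]
0.8 [ 15. 160.] [-0.346  0.088]
0.6 [ -3.1 148.9] [-0.303  0.184]
0.4 [-20.  133.7] [-0.282  0.253]
0.25 [-31.4 120.2] [-0.189  0.225]
0.12 [-39.5 107.7] [-0.135  0.21 ]
0 [-45.5  95.5] [-0.1    0.203]
```

Call:
send_rows:
  steps:
    - {"tx": 0, "ty": 0, "tz": 0.5, "turn": 0, "grip": 0}
    - {"tx": 0, "ty": 0, "tz": 0.5, "turn": 0, "grip": 0}
    - {"tx": 0, "ty": 0, "tz": 0.43, "turn": 0, "grip": 0}
    - {"tx": 0, "ty": 0, "tz": 0, "turn": 0, "grip": 0}
    - {"tx": -0.2, "ty": 0, "tz": 0, "turn": 0, "grip": 0}
    - {"tx": -0.2, "ty": 0, "tz": 0, "turn": 0, "grip": 0}
    - {"tx": -0.15, "ty": 0, "tz": 0, "turn": 0, "grip": 0}
    - {"tx": -0.15, "ty": 0, "tz": 0, "turn": 0, "grip": 0}

```text
time: 16.1
position: [0.4574, 0.0911, 0.1573]
tool_rot: [1.824, 2.557, 0.001]
ft_force: [-0.8, -0.1, -0.4]
grip_width: 0.003
grip_force: 0.4
```

Call:
send_rows:
  steps:
    - {"tx": -0.13, "ty": 0, "tz": -0.05, "turn": 0, "grip": 0}
    - {"tx": -0.12, "ty": 0, "tz": -0.05, "turn": 0, "grip": 0}
    - {"tx": -0.16, "ty": 0, "tz": -0.03, "turn": 0, "grip": 0}
    - {"tx": -0.16, "ty": 0, "tz": -0.03, "turn": 0, "grip": 0}

```text
time: 16.6
position: [0.4683, 0.0588, 0.1666]
tool_rot: [1.824, 2.558, -0.0]
ft_force: [-0.6, 0.7, 0.4]
grip_width: 0.006
grip_force: 0.2
```

Run:
```python
from h import *
go(*(C+e*.0358),.165,109)
save('side','s5.png');save('top','t5.png')
o=np.zeros((590,800,3),np.uint8)
o[:300,:700]=cv2.resize(cv2.imread('pics/t5.png')[205:255,240:357],(700,300),interpolation=2)
o[305:585,:400]=cv2.resize(cv2.imread('pics/s5.png')[140:250,250:407],(400,280),interpolation=2)
cv2.imwrite('pics/c5.png',o)
```

```text
t 16.6 pos [468.3  58.8 166.6] hd 109.01 tilt [ 0.0001 -0.0002] F [-0.6  0.7  0.4] grip 0.006 0.2
units xyz [-0.35  -0.005  0.027] turn 0.002
```

View pics/c5.png

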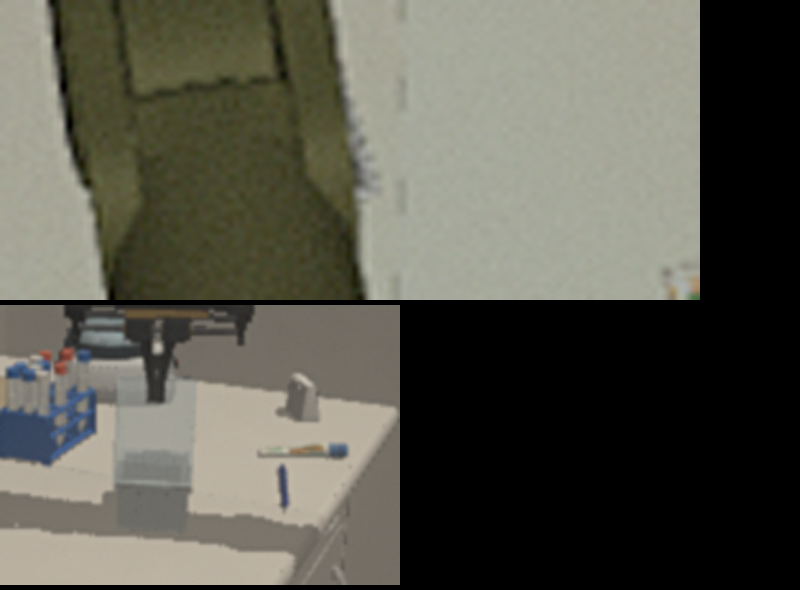

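The fingertips are on the outside of the lid at side crop (157,400), and the lid has swung forward to about 1.2–1.3 rad. I'll continue along the arc.

Call:
send_rows:
  steps:
    - {"tx": -0.17, "ty": 0, "tz": 0.01, "turn": 0, "grip": 0}
    - {"tx": -0.17, "ty": 0, "tz": 0.01, "turn": 0, "grip": 0}
    - {"tx": -0.17, "ty": 0, "tz": 0.04, "turn": 0, "grip": 0}
    - {"tx": -0.17, "ty": 0, "tz": 0.05, "turn": 0, "grip": 0}
    - {"tx": -0.15, "ty": 0, "tz": 0.09, "turn": 0, "grip": 0}
    - {"tx": -0.15, "ty": 0, "tz": 0.1, "turn": 0, "grip": 0}

```text
time: 17.45
position: [0.4874, 0.0033, 0.148]
tool_rot: [-1.824, -2.558, 0.0]
ft_force: [0.3, 0.4, 0.2]
grip_width: 0.007
grip_force: 0.0
```

Call:
send_rows:
  steps:
    - {"tx": -0.14, "ty": 0, "tz": 0.12, "turn": 0, "grip": 0}
    - {"tx": -0.14, "ty": 0, "tz": 0.13, "turn": 0, "grip": 0}
    - {"tx": -0.1, "ty": 0, "tz": 0.11, "turn": 0, "grip": 0}
    - {"tx": -0.09, "ty": 0, "tz": 0.11, "turn": 0, "grip": 0}
    - {"tx": -0.07, "ty": 0, "tz": 0.08, "turn": 0, "grip": 0}
    - {"tx": -0.06, "ty": 0, "tz": 0.06, "turn": 0, "grip": 0}
    - {"tx": 0, "ty": 0, "tz": 0, "turn": 0, "grip": 0}

```text
time: 18.32
position: [0.4989, -0.0303, 0.1116]
tool_rot: [-1.824, -2.557, 0.0]
ft_force: [-0.6, -0.5, 0.8]
grip_width: 0.011
grip_force: 0.0
```

Run:
```python
from h import *
go(*(C-e*.0455),.0955,109)
```

```text
t 18.32 pos [498.9 -30.3 111.6] hd 108.99 tilt [-0.0004  0.    ] F [-0.6 -0.5  0.8] grip 0.011 0.0
units xyz [-0.134 -0.003  0.269] turn -0.001
```

Call:
send_rows:
  steps:
    - {"tx": -0.07, "ty": 0, "tz": 0.03, "turn": 0, "grip": 0}
    - {"tx": -0.06, "ty": 0, "tz": 0.03, "turn": 0, "grip": 0}
    - {"tx": 0, "ty": 0, "tz": 0.04, "turn": 0, "grip": 0}
    - {"tx": 0, "ty": 0, "tz": 0.04, "turn": 0, "grip": 0}

```text
time: 18.82
position: [0.5021, -0.0381, 0.104]
tool_rot: [1.824, 2.556, -0.0]
ft_force: [0.6, -0.5, 0.3]
grip_width: 0.003
grip_force: 0.0
```

Call:
send_rows:
  steps:
    - {"tx": 0, "ty": 0, "tz": 0.04, "turn": 0, "grip": 0}
    - {"tx": 0, "ty": 0, "tz": 0.04, "turn": 0, "grip": 0}
    - {"tx": 0, "ty": 0, "tz": 0, "turn": 0, "grip": 0}

```text
time: 19.2
position: [0.5013, -0.0373, 0.0984]
tool_rot: [-1.824, -2.557, -0.0]
ft_force: [0.0, -1.4, 1.1]
grip_width: 0.006
grip_force: 0.4
```

Call:
send_rows:
  steps:
    - {"tx": 0, "ty": 0, "tz": 0.03, "turn": 0, "grip": 0}
    - {"tx": 0, "ty": 0, "tz": 0.03, "turn": 0, "grip": 0}
    - {"tx": 0, "ty": 0, "tz": 0, "turn": 0, "grip": 0}

```text
time: 19.58
position: [0.5012, -0.0372, 0.0957]
tool_rot: [-1.823, -2.557, 0.001]
ft_force: [-3.2, 0.6, 8.2]
grip_width: 0.008
grip_force: 4.3
```

Call:
send_rows:
  steps:
    - {"tx": 0, "ty": 0, "tz": 0.04, "turn": 0, "grip": 0}
    - {"tx": 0, "ty": 0, "tz": 0, "turn": 0, "grip": 0}

```text
time: 19.82
position: [0.5014, -0.0372, 0.0953]
tool_rot: [-1.824, -2.558, 0.003]
ft_force: [-8.9, -0.0, 23.1]
grip_width: 0.005
grip_force: 11.8
```

Call:
send_rows:
  steps:
    - {"tx": 0, "ty": 0, "tz": 0.04, "turn": 0, "grip": 0}
    - {"tx": 0, "ty": 0, "tz": 0, "turn": 0, "grip": 0}

```text
time: 20.08
position: [0.5015, -0.0372, 0.0949]
tool_rot: [1.824, 2.558, -0.005]
ft_force: [-15.2, -0.2, 39.0]
grip_width: 0.002
grip_force: 19.3
```

It meets a rigid stop at 95 mm, and the shut height is 95.5 mm. Now I'll retract and check.

Call:
send_rows:
  steps:
    - {"tx": 0, "ty": 0, "tz": -0.3, "turn": 0, "grip": 0}
    - {"tx": 0, "ty": 0, "tz": -0.8, "turn": 0, "grip": 0}
    - {"tx": -0.5, "ty": 0, "tz": -0.9, "turn": 0, "grip": 0}
    - {"tx": -0.9, "ty": 0, "tz": 0, "turn": 0, "grip": 0}
    - {"tx": -0.9, "ty": 0, "tz": 0, "turn": 0, "grip": 0}
    - {"tx": -0.9, "ty": 0, "tz": 0, "turn": 0, "grip": 0}
    - {"tx": 0, "ty": 0, "tz": 0, "turn": 0, "grip": 0}
    - {"tx": 0, "ty": 0, "tz": 0, "turn": 0, "grip": 0}

```text
time: 21.08
position: [0.5638, -0.2179, 0.2095]
tool_rot: [-1.822, -2.557, -0.002]
ft_force: [-0.4, -0.4, -1.1]
grip_width: 0.002
grip_force: 0.0
```

Run:
```python
from h import *
save('side','s6.png');save('top','t6.png')
o=np.zeros((590,800,3),np.uint8)
o[:300,:700]=cv2.resize(cv2.imread('pics/t6.png')[205:255,240:357],(700,300),interpolation=2)
o[305:585,:400]=cv2.resize(cv2.imread('pics/s6.png')[140:250,250:407],(400,280),interpolation=2)
o[305:585,405:778]=cv2.resize(cv2.imread('pics/t6.png'),(373,280))
cv2.imwrite('pics/c6.png',o)
s=np.load('pics/s6.png.npz')
for th in(0,.12):
  for r in(0,115):
    x=57.5-r*np.cos(th)+24*np.sin(th); z=57.5+r*np.sin(th)+24*np.cos(th)
    y=proj(s,np.array([*(C+e*x/1e3),z/1e3]));print(th,r,((y[0]+.5-250)*400/157).round(1),((y[1]+.5-140)*280/110+305).round(1))
```

```text
0 0 152.5 463.5
0 115 157.0 429.6
0.12 0 152.4 464.6
0.12 115 157.2 419.6
```

View pics/c6.png

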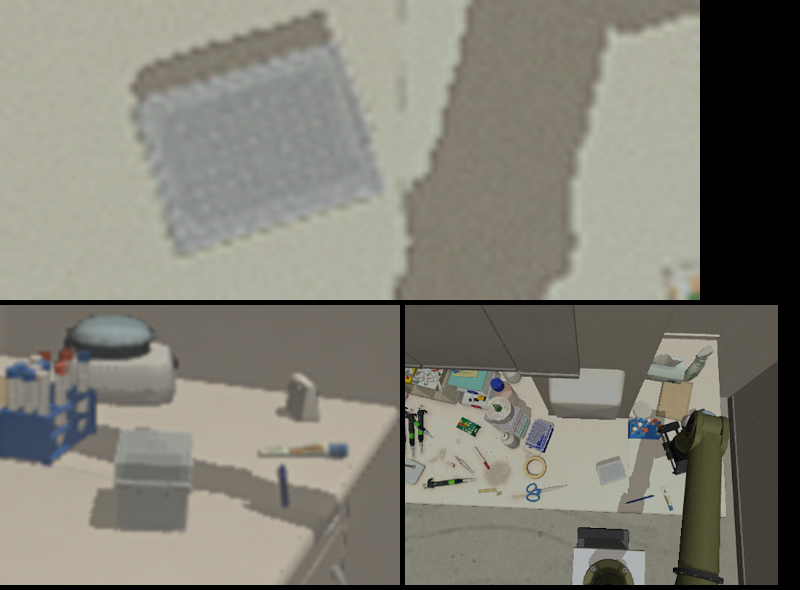

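The lid is shut: its far edge is at side crop row 430, where 429.6 means latched and 419.6 unlatched. The rack and bottle are standing and the arm is clear.

```bash
python3 -c "
from bench import ctrl
print(ctrl.close_job())"
```

```text
the job is handed in; nothing more can be done
None
```

The deck plate is pressed fully home and level, the lid is shut and latched, the rack and bottle stand where they were, and the job was handed in at about 21 s.

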